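Bring the V-block to the front of the covered parts carousel

ROBOT

A 7-joint arm with a two-finger parallel gripper is mounted at the origin on a cart in front of the work surface, level with it; the furniture and walls round the work are solid. World frame = base frame: x ahead of the robot, y to its left, z up, the work surface at z = 0. Lengths are in m, angles in degrees, forces in N, time in s.
With the tool pointing down it reaches from about 0.425 to 0.875 m from the base axis. Payload 4.7 kg.
Tool frame: the origin (TCP) lies where the fingers leave the gripper's body, on its centre line; the fingertips stand 70 mm ahead of it and the grasp point (between the pads) lies 51 mm ahead of it (arm.tcp_to_tips is the distance from the TCP to the fingertips, in m); z points along the fingers, x is the direction in which the jaws open and shut, and the axes are right-handed (so a half turn about z gives the same grasp; the last joint's range is limited). The gripper opens to 87 mm and grips with 3 to 60 N. Pads are 19 mm wide; open, the fingers measure 117 mm over their backs; the gripper's body (75 mm by 190 mm) begins 51 mm behind the grasp point.
Start: joints at [-72.015, 18.392, -4.016, 83.108, 1.295, 78.541, -3.26], TCP at [0.192, 0.621, 0.292] pointing down, gripper open.
Joint ranges: [-163.93, 163.93], [-17.29, 119.83], [-79.2, 71.16], [3.27, 140.29], [-89.18, 269.18], [5.43, 117.66], [-154.24, 154.24]. Speed limits (degrees/s): [147.25, 147.25, 180, 180, 180, 180, 180].

INTERFACE

Orientations are given as a 3x3 rotation matrix whose columns are the frame's x, y, z axes.
In Python, from workcell import readout, viewer, arm, recognise gives the robot as it stands.
- The arm moves only by the shell command python3 -m handwheel 'ROWS'. ROWS is text: rows parted by semicolons, each of 5 numbers parted by spaces: the shift along the world's x, y, z in cm, then the turn about the world's z in degrees, then the finger opening in cm, from 0 to 8.7. A call has 1 to 8 rows; each row is the pose to reach, as a shift and turn from the pose commanded when the call began; what a row does not reach only later rows make up. A row lasts 1/8 s, in which the tool goes at most 62.5 mm and 10.7 degrees, less where a joint would pass 70% of its speed; a pose out of reach is approached as far as the arm can. A call with a gripper value outside its range is refused whole. The fingers move at their own pace and stop on an object; the grip force is fixed at half the most. Time passes only in rows, so rows that repeat a pose let the fingers close. It gives the time, the measured TCP pose, the force and the opening at its end, in the units of the state.
- readout.state(): the state, without advancing time (a new reading comes with each control period).
- viewer.snapshot(name): name is "scene" or "side" or "wrist"; returns the picture (400x640x3 uint8, blue, green, red); there is no depth.
- viewer.camera_model(name): a dict with "camera_matrix" (3x3 intrinsics, pixels), "k1" (the pictures are not rectified: a ray, as slopes to the right and down, at radius r is drawn at 1 + k1 r^2 times it, then the intrinsics apply), "extrinsics" (4x4, takes a point from camera to world coordinates). Camera axes: x right, y up, looking along -z (the intrinsics and any distortion apply to the point x, -y, -z); pixel columns grow to the right and rows downward; lengths in m; the calibration is good to about 2 mm. A picture is of the moment at which its call begins: read the wrist's pose just before it. camera_model takes no time and is no camera call; for the wrist camera it gives the pose at the moment of the call.
- arm.hand_in(): hands the job in, once; it reports no verdict.
Trained networks look in the newest picture that a camera, given by its name, has taken for a name from the list of things; names that differ only in an ending like _2 or _b are one class to them, and where a whole thing is asked for, a point or a joint stands for the part that bears it (a point fixed in the world has none). Each returns a list of dicts, best first, with "score" (0 to 1); they miss things now and then, are a little off and sometimes report something else, mostly with a low value. They report only what shows in the picture. A call takes as long as a camera call.
- recognise(camera, thing): "box" ([left, top, right, bottom] in pixels, round what is visible of it).
The state is a dict: "clock": time; "joints": joint angles; "joint_vel": joint speeds; "joint_efforts": joint torques, N m; "tool_pos": TCP position; "ee_rot": TCP orientation; "wrist_force": force on the tool from outside, world axes, zero at the start; "torque": the same for the moment, N m; "opening": finger opening in m.
Only numpy, scipy, OpenCV 4.12 (cv2) and the standard library are available. Lean on these libraries where they do the work, as an engineer would, in place of code of your own. Each camera call takes 0.05 s, during which the arm holds its last target. There are 200 camera calls.

TASK

Lift the lid of the wooden parts case on the bench right back until it rests on its stop. Then turn the turntable inside by the grip bar on its hub, without touching the finished parts, until the small steel V-block stands in the middle of the case's front opening, and finish still gripping the bar so that the turntable cannot move while I take the block out; every part must stay standing in its compartment.

Things in the scene. Friction and masses are not known exactly. Their poses are not given: they have to be found in the camera images.
- case: square wooden case screwed to the bench, 232 x 232 mm, walls 8 mm thick and 85 mm high (a tall tool chest, 430 mm high, stands close by on the left, further back on the bench); origin: centre of its underside, on the bench. Its x axis points from the front to the hinge side at the back, z up. The front wall (at x = -116 mm) has an 84 mm wide opening in its middle that the lid's front apron covers while the lid is shut.
- lid (a joint): angle of the case's wooden lid: 0 shut, 1.80 rad resting on its back stop. The hinge runs along the case's y axis. The lid weighs 0.35 kg and falls shut if let go before it is upright, past upright it falls back onto the stop.
- lid_hinge (a point): middle of the hinge line, on the case's top back edge: 116 mm behind the case's centre, 85 mm above the bench; it does not move.
- lid_handle (a point): middle of the lid's pull bar, a round steel bar 10 mm thick whose straight part is 88 mm long, parallel to the hinge, 35 mm in front of the apron that hangs from the lid's front edge (feet of the bar at its two ends). With the lid shut it lies in front of the case, 67 mm above the bench; the point moves with the lid on a radius of 275 mm about the hinge line.
- turntable: round steel tray in the case, 212 mm in diameter, its floor 12 mm above the bench, split by five radial walls (tops 30 mm above the bench) into five equal compartments; origin on the upright axis, at the centre of the case and 6 mm above the bench, z up. Its x axis runs along the grip bar and, to the negative side, through the middle of one compartment. It runs freely on a bearing all the way round, with hardly any friction.
- grip_bar (a point): centre of the grip bar on top of the hub, on the axis, 69 mm above the bench: a bar 64 mm long (along the turntable's x axis), 14 mm wide and 22 mm high. With the lid open its top (80 mm above the bench) lies 5 mm below the rim of the case. The parts round it reach at most 46 mm above the bench and stay more than 30 mm from the axis.
- opening (a point): the spot behind the middle of the case's front opening where the V-block's origin is to come: 66 mm in front of the axis, on the tray's floor; fixed to the case.
- v_block: small bare steel V-block, 42 x 51 x 34 mm, a rectangular block with a V groove along its top, the only part on the turntable that is not round; origin: centre of its underside, 66 mm from the axis. Its compartment differs from start to start, never the one at the front.
- steel_bush: steel flanged bush, 38 mm in diameter, 34 mm high, standing in another compartment; origin: centre of its underside.
- bronze_bush: bronze flanged bush, 45 mm in diameter, 30 mm high, in another compartment; origin: centre of its underside.
- gear: small spur gear with a hub, 55 mm in diameter, 19 mm high, in another compartment; origin: centre of its underside.
- collar: dark flanged steel collar, 62 mm in diameter, 22 mm high, in the compartment nearest the front at the start; origin: centre of its underside.

How it is judged:
By the outcome, as a careful person would: the job done as asked, in the order asked, and still so for the second after the job is handed in, while the arm keeps its last pose, push and grip.
It also fails if it takes over 72 s, if anything falls off the work surface, if the arm or the gripper's body presses on something with over 40 N, if the wrist force passes 120 N, or if a joint passes its speed limit or range.

## Working session

There is one attempt and no reset: what is moved stays moved. The work goes in short steps, Python scripts to look and compute and a shell command to move; the robot and the scene stay as the last step left them, time stands still between calls to the robot, and variables do not carry over. Pictures are saved under pics/ and viewed, about 8 in all and at most 12, crops included, and the job is handed in when it is done.

```bash
mkdir -p pics; ls; cat > h.py <<'E'
import numpy as np, cv2
from workcell import readout, viewer, arm, recognise
def ray(cam,uv):
    K=np.array(cam['camera_matrix']);k1=cam['k1'];T=np.array(cam['extrinsics'])
    p=cv2.undistortPoints(np.array([[uv]],float),K,np.array([k1,0,0,0.]))[0,0]
    d=T[:3,:3]@np.array([p[0],-p[1],-1]);return T[:3,3],d/np.linalg.norm(d)
def atz(cam,uv,z):
    o,d=ray(cam,uv);return o+d*(z-o[2])/d[2]
def proj(cam,P):
    K=np.array(cam['camera_matrix']);T=np.array(cam['extrinsics'])
    c=T[:3,:3].T@(np.array(P)-T[:3,3]);p=np.array([c[0],-c[1]])/-c[2]
    p=p*(1+cam['k1']*(p@p));return K[:2,:2]@p+K[:2,2]
E
python3 - <<'E'
from h import *
s=readout.state();print(s['clock'],s['tool_pos'],np.round(s['ee_rot'],2).tolist())
for n in('scene','side'):
    im=viewer.snapshot(n);cv2.imwrite(f'pics/{n}0.png',im)
    c=viewer.camera_model(n);print(n,np.round(np.array(c['extrinsics']),3).tolist(),c['k1'])
    for t in('case','lid_handle','lid','v_block'):
        print(t,[(np.round(r['box']).tolist(),round(r['score'],2)) for r in recognise(n,t)[:2]])
E
```

```text
pics
0.0 [0.19190003 0.6206109  0.29118532] [[0.3, 0.96, -0.0], [0.96, -0.3, -0.0], [-0.0, 0.0, -1.0]]
scene [[-0.84, 0.294, -0.457, 0.173], [-0.543, -0.465, 0.7, 0.374], [-0.007, 0.835, 0.55, 0.545], [0.0, 0.0, 0.0, 1.0]] -0.04030186683127153
case [([238.0, 132.0, 407.0, 272.0], 0.57)]
lid_handle [([238.0, 145.0, 407.0, 258.0], 0.58)]
lid [([235.0, 141.0, 412.0, 258.0], 0.77)]
v_block []
side [[0.889, 0.29, -0.355, 0.267], [-0.459, 0.566, -0.686, -0.8], [0.002, 0.772, 0.636, 0.636], [0.0, 0.0, 0.0, 1.0]] 0.03458496786063591
case [([248.0, 162.0, 433.0, 305.0], 0.56), ([249.0, 168.0, 420.0, 286.0], 0.38)]
lid_handle [([250.0, 168.0, 421.0, 284.0], 0.6)]
lid [([251.0, 166.0, 421.0, 285.0], 0.85)]
v_block []
```

```bash
python3 -c "
import cv2,numpy as np
a=cv2.imread('pics/scene0.png');b=cv2.imread('pics/side0.png')
c=np.hstack([cv2.resize(a[100:300,210:435],None,fx=1.75,fy=2.6),cv2.resize(b[130:330,220:460],None,fx=1.65,fy=2.6)])
cv2.imwrite('pics/both.png',c);print(c.shape)"
```

```text
(520, 790, 3)
```

View pics/scene0.png

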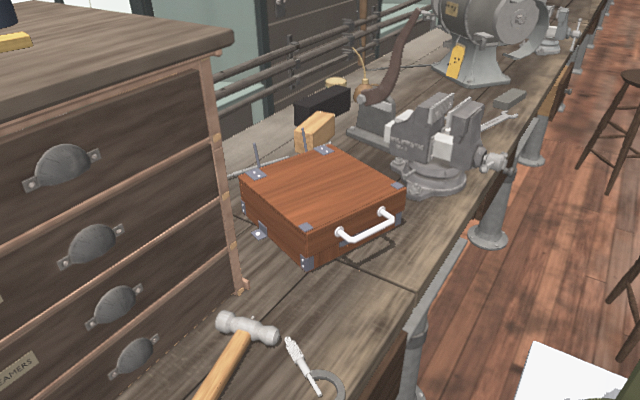

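View pics/side0.png

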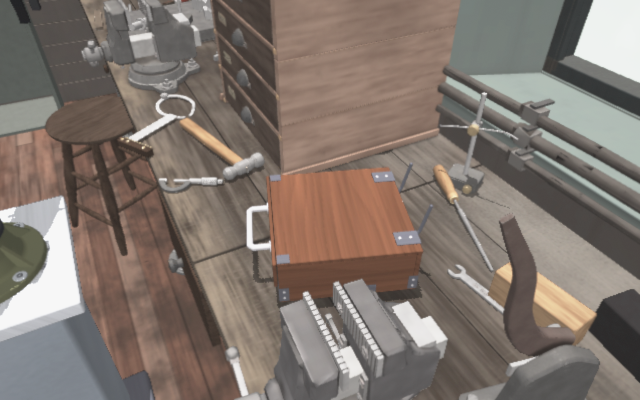

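The scene view shows the shut red-brown case: lid corners at about (240,178), (330,147), (406,187) and (304,232), with the white pull bar running (343,236) to (390,213). The side view shows lid corners at about (269,177), (398,170), (420,240) and (277,262), with the bar at (250,207) to (250,248). The tool chest is at the back.

View pics/both.png

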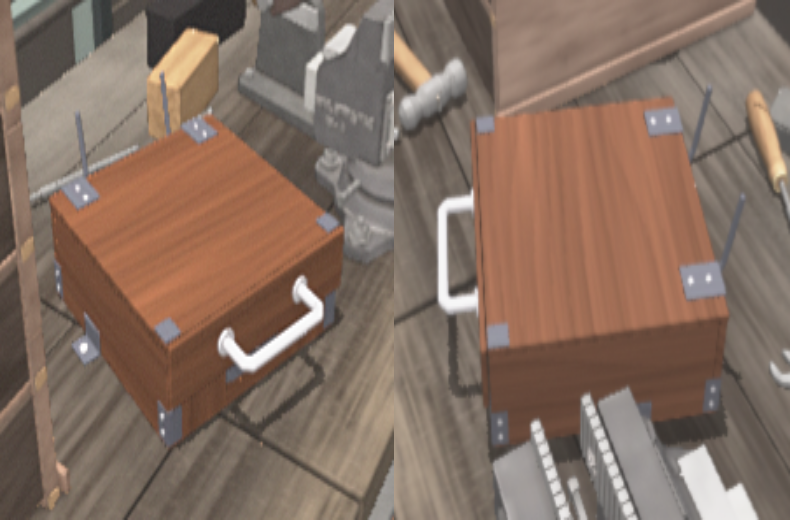

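```bash
python3 - <<'E'
from h import *
from scipy.optimize import least_squares
cs,cd=viewer.camera_model('scene'),viewer.camera_model('side')
for n,c,l in(('scene',cs,[(240,178),(330,147),(406,187),(304,232)]),('side',cd,[(269,177),(398,170),(420,240),(277,262)])):
    for uv in l: print(n,uv,np.round(atz(c,uv,.093),3))
print('bar',[np.round(atz(cs,u,.067),3) for u in((340,236),(393,218))],[np.round(atz(cd,u,.067),3) for u in((250,207),(250,248))])
E
```

```text
scene (240, 178) [ 0.724 -0.167  0.093]
scene (330, 147) [ 0.645 -0.373  0.093]
scene (406, 187) [ 0.435 -0.31   0.093]
scene (304, 232) [ 0.519 -0.093  0.093]
side (269, 177) [ 0.517 -0.102  0.093]
side (398, 170) [ 0.747 -0.195  0.093]
side (420, 240) [ 0.668 -0.373  0.093]
side (277, 262) [ 0.443 -0.312  0.093]
bar [array([ 0.48 , -0.144,  0.067]), array([ 0.426, -0.24 ,  0.067])] [array([ 0.462, -0.139,  0.067]), array([ 0.424, -0.238,  0.067])]
```

```bash
python3 - <<'E'
from h import *
from scipy.optimize import least_squares
cs,cd=viewer.camera_model('scene'),viewer.camera_model('side')
L=lambda x,y:(x,y,None)
obs=[(cs,(239.7,175.8),L(.116,.116)),(cs,(330,145),L(.116,-.116)),(cs,(406,188.5),L(-.124,-.116)),(cs,(308,232.7),L(-.124,.116)),
(cd,(267.3,176),L(-.124,.116)),(cd,(393.3,167.7),L(.116,.116)),(cd,(421,252),L(.116,-.116)),(cd,(274,264.6),L(-.124,-.116)),
(cs,(351,239),(-.158,.046,.067)),(cs,(391.7,218.5),(-.158,-.046,.067)),(cd,(249.7,211),(-.158,.046,.067)),(cd,(249.7,246),(-.158,-.046,.067))]
def res(p):
    c,s=np.cos(p[2]),np.sin(p[2]);r=[]
    for cam,uv,(x,y,z) in obs:
        r+=list(proj(cam,(p[0]+c*x-s*y,p[1]+s*x+c*y,p[3] if z is None else z))-uv)
    return r
f=least_squares(res,[.58,-.24,-.4,.09],x_scale=[.1,.1,.1,.01],loss='soft_l1');p=f.x
print(np.round(p,4),np.degrees(p[2]));print(np.round(np.array(res(p)).reshape(-1,2),1).tolist())
x=np.array([np.cos(p[2]),np.sin(p[2])]);h=p[:2]-.1584*x
print('handle',h,'xaxis',x,'hinge',p[:2]+.116*x)
print('yaw tool',readout.state()['ee_rot'])
E
```

```text
[ 0.5907 -0.2463 -0.3571  0.0898] -20.460810392822154
[[-1.5, -1.1], [0.1, -2.0], [0.5, -0.4], [-1.7, 1.2], [-0.4, 0.4], [-3.3, 0.2], [2.5, 0.3], [-2.3, 0.7], [1.0, -0.1], [-0.4, 1.0], [0.5, -0.5], [0.8, -0.1]]
handle [ 0.44233283 -0.19094866] xaxis [ 0.93691151 -0.34956663] hinge [ 0.69942135 -0.28686975]
yaw tool [[ 2.95329655e-01  9.55395409e-01  8.26167733e-05]
 [ 9.55395408e-01 -2.95329661e-01  7.42937661e-05]
 [ 9.53791067e-05  5.69905336e-05 -9.99999994e-01]]
```

```bash
python3 - <<'E'
from h import *
cs,cd=viewer.camera_model('scene'),viewer.camera_model('side')
print('side chest base',[np.round(atz(cd,u,0),3) for u in((284,176),(440,136))],'scene base corner',np.round(atz(cs,(240,292),0),3),'top edge scene',[np.round(atz(cs,u,.43),3) for u in((232,37),(0,110))])
c=viewer.camera_model('wrist');s=readout.state();print('wrist cam rel tool',np.round(np.array(s['ee_rot']).T@(np.array(c['extrinsics'])[:3,3]-s['tool_pos']),3),np.round(c['extrinsics'],2).tolist(),c['camera_matrix'])
E
```

```text
side chest base [array([0.59 , 0.006, 0.   ]), array([ 1.004, -0.018,  0.   ])] scene base corner [0.587 0.003 0.   ] top edge scene [array([0.514, 0.025, 0.43 ]), array([0.519, 0.256, 0.43 ])]
wrist cam rel tool [ 0.001 -0.079 -0.091] [[0.3, -0.91, -0.28, 0.12], [0.95, 0.28, 0.09, 0.65], [-0.0, -0.29, 0.96, 0.38], [0.0, 0.0, 0.0, 1.0]] [[312.73293283   0.         321.16597263]
 [  0.         312.73293283 198.08904949]
 [  0.           0.           1.        ]]
```

```bash
python3 -m handwheel '1 -3 6 -5 8.7; 3 -6 12 -10 8.7; 5 -10 18 -15 8.7; 7 -14 23 -20 8.7; 9 -18 26 -25 8.7; 10.8 -22 26 -30 8.7; 10.8 -22 26 -30 3.0'
```

```text
clock: 1.38
tool_pos: [0.3032, 0.3967, 0.5556]
ee_rot: [[0.74, 0.673, 0.004], [0.673, -0.74, 0.004], [0.006, -0.0, -1.0]]
wrist_force: [-1.4, 0.3, -0.3]
opening: 0.0828
```

```bash
python3 -m handwheel '4 -5 0 -9 3; 8 -10 0 -18 3; 11 -15 0 -27 3; 13 -20 0 -36 3; 14.5 -26 0 -45 3; 15.5 -32 0 -54 3; 15.5 -38 0 -63 3; 15.5 -43 0 -63 3'
```

```text
clock: 2.38
tool_pos: [0.4549, -0.0308, 0.5521]
ee_rot: [[0.938, -0.346, 0.0], [-0.346, -0.938, 0.0], [0.0, -0.0, -1.0]]
wrist_force: [-0.3, 0.1, 0.0]
opening: 0.0302
```

```bash
python3 -m handwheel '0 -5 -5 0 3; -1 -10 -10 0 3; -1.5 -16 -16 0 3; -1.5 -16 -22 0 3; -1.5 -16 -27 0 3; -1.5 -16 -27 0 3'; python3 - <<'E'
from h import *
im=viewer.snapshot('wrist');cv2.imwrite('pics/w1.png',im)
s=readout.state();c=viewer.camera_model('wrist')
print(s['tool_pos'],np.round(s['ee_rot'],3).tolist(),s['opening'],s['joints'])
print(recognise('wrist','lid_handle')[:2])
x=np.array([.93691,-.34957]);y=np.array([.34957,.93691]);
for t in(-.044,0,.044): print(proj(c,(*(np.array([.4423,-.1909])+t*y),.067)))
E
```

```text
clock: 3.12
tool_pos: [0.4381, -0.1881, 0.279]
ee_rot: [[0.939, -0.345, -0.006], [-0.345, -0.939, 0.001], [-0.006, 0.001, -1.0]]
wrist_force: [-0.1, 0.2, 0.8]
opening: 0.0302
[ 0.43866622 -0.18812332  0.27927748] [[0.939, -0.344, -0.005], [-0.344, -0.939, 0.0], [-0.005, 0.002, -1.0]] 0.03000068984560174 [-29.29656965  -5.27835492  47.31112876 109.02982921   4.09415798
  74.88448072  -3.33727134]
[{'box': [317.9, 59.1, 637.2, 274.8], 'score': 0.93}]
[325.21233364 228.93918345]
[325.56268822 188.26850624]
[325.93755708 144.14809747]
```

View pics/w1.png

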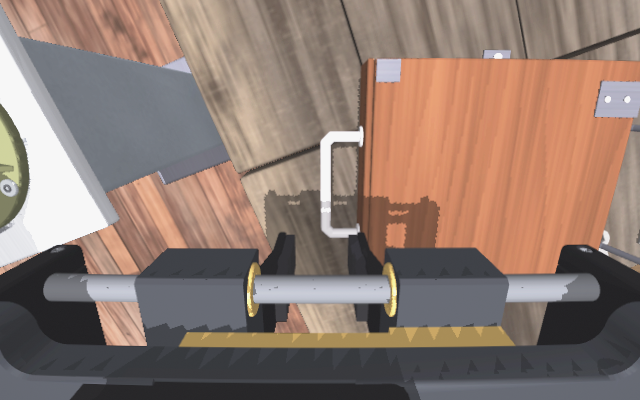

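The wrist view shows the bar at column 326, rows 135–235, which matches the prediction. It is parallel to the pads and the yaw is right.

```bash
python3 -m handwheel '0.4 -0.3 -5 0 3; 0.4 -0.3 -9 0 3; 0.4 -0.3 -9 0 3; 0.4 -0.3 -9 0 3'
```

```text
clock: 3.72
tool_pos: [0.4461, -0.1921, 0.195]
ee_rot: [[0.939, -0.344, 0.004], [-0.344, -0.939, -0.001], [0.004, -0.0, -1.0]]
wrist_force: [0.7, -0.4, 0.2]
opening: 0.0302
```

```bash
python3 -m handwheel '-0.3 0 -3 0 3; -0.3 0.1 -5.5 0 3; -0.3 0.1 -7.6 0 3; -0.3 0.1 -7.6 0 3; -0.3 0.1 -7.6 0 0; -0.3 0.1 -7.6 0 0; -0.3 0.1 -7.6 0 0; -0.3 0.1 -7.6 0 0'
```

```text
clock: 4.72
tool_pos: [0.4404, -0.1906, 0.117]
ee_rot: [[0.939, -0.345, -0.002], [-0.345, -0.939, 0.002], [-0.002, -0.001, -1.0]]
wrist_force: [-4.4, 2.6, 8.4]
opening: 0.0089
```

```bash
python3 -c "
from math import *
a=radians(3.75)
for t in list(range(4,105,4))+[103.1,106]:
    b=radians(t)-a;d=27.5*(cos(a)-cos(b));z=27.5*(sin(b)+sin(a));print(t,round(.9385*d,1),round(-.3455*d,1),round(z,1))"
```

```text
4 -0.1 0.0 1.9
8 0.0 -0.0 3.8
12 0.2 -0.1 5.7
16 0.5 -0.2 7.6
20 1.0 -0.4 9.5
24 1.5 -0.6 11.3
28 2.2 -0.8 13.1
32 3.0 -1.1 14.8
36 3.9 -1.4 16.5
40 4.9 -1.8 18.1
44 6.1 -2.2 19.6
48 7.3 -2.7 21.0
52 8.6 -3.2 22.3
56 10.0 -3.7 23.5
60 11.4 -4.2 24.7
64 12.9 -4.8 25.7
68 14.5 -5.4 26.6
72 16.2 -6.0 27.3
76 17.9 -6.6 28.0
80 19.6 -7.2 28.5
84 21.4 -7.9 28.9
88 23.2 -8.5 29.2
92 25.0 -9.2 29.3
96 26.8 -9.9 29.3
100 28.6 -10.5 29.1
104 30.3 -11.2 28.9
103.1 29.9 -11.0 28.9
106 31.2 -11.5 28.7
```

```bash
python3 -m handwheel '-0.1 0 1 0 0; -0.1 0 1.9 0 0; 0 0 3.8 0 0; 0.2 -0.1 5.7 0 0; 0.5 -0.2 7.6 0 0; 1 -0.4 9.5 0 0; 1.5 -0.6 11.3 0 0; 1.5 -0.6 11.3 0 0'
```

```text
clock: 5.72
tool_pos: [0.4552, -0.1961, 0.2303]
ee_rot: [[0.939, -0.345, -0.002], [-0.345, -0.939, 0.003], [-0.003, -0.002, -1.0]]
wrist_force: [-3.5, 4.4, -0.2]
opening: 0.0089
```

```bash
python3 -m handwheel '0.7 -0.2 1.8 0 0; 1.5 -0.5 3.5 0 0; 2.4 -0.8 5.2 0 0; 3.4 -1.2 6.8 0 0; 4.6 -1.6 8.3 0 0; 5.8 -2.1 9.7 0 0; 7.1 -2.6 11 0 0; 7.1 -2.6 11 0 0'
python3 - <<'E'
from h import *
cv2.imwrite('pics/s2.png',viewer.snapshot('side'))
E
```

```text
clock: 6.72
tool_pos: [0.5252, -0.2217, 0.3423]
ee_rot: [[0.939, -0.344, -0.005], [-0.344, -0.939, 0.005], [-0.006, -0.003, -1.0]]
wrist_force: [-13.9, 9.6, 15.7]
opening: 0.0089
```

View pics/s2.png

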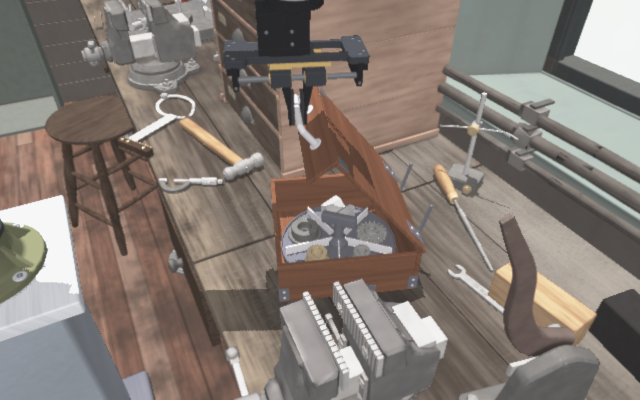

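The side view shows the lid about half up, with the bar held in the fingers at (303,125). The turntable shows inside, its hub bar near (338,215). There is an outward force of about 22 N, so I'll test by relaxing outward a few mm.

```bash
python3 -m handwheel '-0.2 0.1 0.2 0 0; -0.2 0.1 0.2 0 0'; python3 -m handwheel '-0.1 0 0.2 0 0; -0.1 0 0.2 0 0'; python3 -c "
from h import *
print(readout.state()['torque'])"
```

```text
clock: 7.02
tool_pos: [0.5244, -0.2213, 0.342]
ee_rot: [[0.939, -0.344, -0.001], [-0.344, -0.939, 0.002], [-0.001, -0.001, -1.0]]
wrist_force: [-4.9, 3.3, 3.0]
opening: 0.0089
clock: 7.28
tool_pos: [0.525, -0.2215, 0.3429]
ee_rot: [[0.939, -0.344, 0.002], [-0.344, -0.939, -0.0], [0.002, -0.0, -1.0]]
wrist_force: [5.0, 2.2, -6.3]
opening: 0.009
[ 0.36568041 -0.81275873  0.08014455]
```

```bash
python3 -m handwheel '1.4 -0.5 1.2 0 0; 2.8 -1 2.4 0 0; 4.3 -1.6 3.4 0 0; 5.9 -2.2 4.3 0 0; 7.6 -2.8 5 0 0; 7.6 -2.8 5 0 0; 7.6 -2.8 5 0 0'
```

```text
clock: 8.15
tool_pos: [0.6002, -0.249, 0.3938]
ee_rot: [[0.939, -0.344, 0.0], [-0.344, -0.939, 0.001], [-0.0, -0.001, -1.0]]
wrist_force: [-0.2, 5.0, 1.8]
opening: 0.0088
```

```bash
python3 -m handwheel '1.7 -0.6 0.7 0 0; 3.4 -1.2 1.2 0 0; 5.2 -1.9 1.6 0 0; 7 -2.5 1.9 0 0; 7 -2.5 1.9 0 0; 7 -2.5 1.9 0 0'
```

```text
clock: 8.9
tool_pos: [0.6699, -0.2748, 0.4126]
ee_rot: [[0.939, -0.345, 0.0], [-0.345, -0.939, -0.0], [0.0, -0.0, -1.0]]
wrist_force: [0.5, 2.9, 1.2]
opening: 0.0088
```

```bash
python3 -m handwheel '1.8 -0.7 0.1 0 0; 3.6 -1.4 0.1 0 0; 5.4 -2 -0.1 0 0; 6.4 -2.4 -0.2 0 0; 6.4 -2.4 -0.2 0 0; 6.4 -2.4 -0.2 0 0'
```

```text
clock: 9.65
tool_pos: [0.7339, -0.2981, 0.4105]
ee_rot: [[0.939, -0.344, 0.001], [-0.344, -0.939, 0.001], [0.0, -0.001, -1.0]]
wrist_force: [2.7, 4.3, 0.5]
opening: 0.0091
```

```bash
python3 -m handwheel '0.4 -0.1 0 0 0; 0.7 -0.3 -0.1 0 0; 0.7 -0.3 -0.1 0 0; 0.7 -0.3 -0.1 0 0'
```

```text
clock: 10.15
tool_pos: [0.7402, -0.3005, 0.4095]
ee_rot: [[0.939, -0.344, -0.003], [-0.344, -0.939, 0.003], [-0.004, -0.002, -1.0]]
wrist_force: [-3.2, 8.5, 2.1]
opening: 0.0088
```

```bash
python3 -m handwheel '0 0 0 0 3; 0 0 0 0 3; 0 0 0 0 3; 0 0 1.5 0 3; 0 0 3 0 3; 0 0 4.5 0 3; 0 0 4.5 0 3'
```

```text
clock: 11.02
tool_pos: [0.7408, -0.3031, 0.4555]
ee_rot: [[0.938, -0.346, 0.002], [-0.346, -0.938, -0.002], [0.002, 0.002, -1.0]]
wrist_force: [-0.7, -0.9, -0.1]
opening: 0.0301
```

```bash
python3 -m handwheel '-4 1.5 0 0 3; -9 3.3 0 0 3; -14 5 0 0 3; -16 5.8 -2 0 3; -16 5.8 -6 0 4; -16 5.8 -9 0 4; -16 5.8 -9 0 4'; python3 - <<'E'
from h import *
im=viewer.snapshot('wrist');cv2.imwrite('pics/w3.png',im)
s=readout.state();c=viewer.camera_model('wrist')
print(s['tool_pos'],s['opening'],np.round(s['ee_rot'],3).tolist())
for t,z in(('v_block',.046),('grip_bar',.08),('steel_bush',.046),('bronze_bush',.042),('gear',.031),('collar',.034)):
    for r in recognise('wrist',t)[:2]:
        b=r['box'];print(t,np.round(b).tolist(),round(r['score'],2),np.round(atz(c,((b[0]+b[2])/2,(b[1]+b[3])/2),z),3))
cv2.imwrite('pics/s3.png',viewer.snapshot('side'))
E
```

```text
clock: 11.9
tool_pos: [0.5797, -0.243, 0.3614]
ee_rot: [[0.939, -0.345, -0.005], [-0.345, -0.939, 0.002], [-0.005, -0.0, -1.0]]
wrist_force: [-0.1, -0.7, 0.6]
opening: 0.0394
[ 0.58046221 -0.24368292  0.36347468] 0.039632238893982215 [[0.939, -0.345, -0.002], [-0.345, -0.939, 0.0], [-0.002, 0.0, -1.0]]
v_block [316.0, 87.0, 363.0, 139.0] 0.83 [ 0.626 -0.187  0.046]
grip_bar [256.0, 79.0, 406.0, 229.0] 0.74 [ 0.6   -0.227  0.08 ]
steel_bush [339.0, 187.0, 363.0, 216.0] 0.88 [ 0.602 -0.303  0.046]
bronze_bush [284.0, 176.0, 314.0, 208.0] 0.86 [ 0.54  -0.267  0.042]
gear [357.0, 134.0, 394.0, 174.0] 0.84 [ 0.656 -0.256  0.031]
collar [265.0, 121.0, 308.0, 163.0] 0.66 [ 0.548 -0.199  0.034]
collar [358.0, 136.0, 395.0, 173.0] 0.61 [ 0.656 -0.256  0.034]
```

View pics/w3.png

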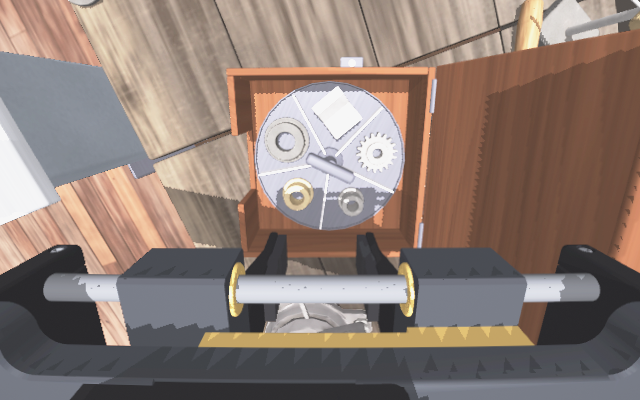

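View pics/s3.png

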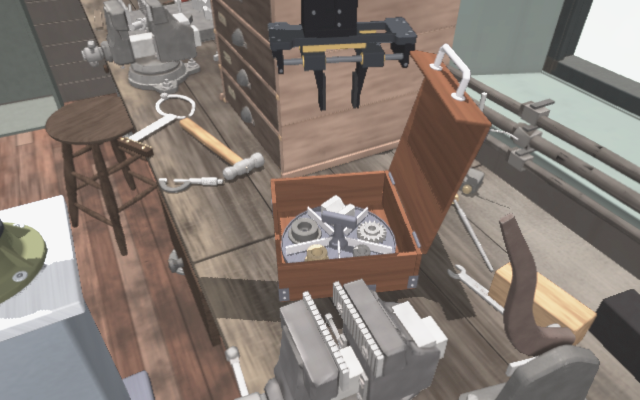

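Wrist view: the bar runs (307,154)–(353,181) with its centre at (331,167). V-block is at (337,113), collar at (286,142) by the front, gear (376,153), steel bush (351,201), bronze bush (298,192). The side view shows the lid back on its stop.

```bash
cat > meas.py <<'E'
from h import *
import sys
im=viewer.snapshot('wrist');c=viewer.camera_model('wrist')
C=np.array([.5907,-.2463]);yaw=-20.46
def ca(p): d=np.array(p[:2])-C;return round(np.degrees(np.arctan2(d[1],d[0]))-yaw,1),round(np.hypot(*d)*1000,1)
for t,z in(('v_block',.040),('steel_bush',.04),('bronze_bush',.038),('gear',.031),('collar',.03)):
    for r in recognise('wrist',t)[:1]:
        b=r['box'];print(t,round(r['score'],2),ca(atz(c,((b[0]+b[2])/2,(b[1]+b[3])/2),z)))
cv2.imwrite(sys.argv[1],cv2.resize(im[60:250,220:440],None,fx=3,fy=3,interpolation=cv2.INTER_CUBIC))
P=lambda u,z:np.round(atz(c,u,z)[:2],4)
print('bar ends',P((307,154),.08),P((353,181),.08))
print('case front corners',P((229,69),.085),'back',P((436,68),.085),P((429,250),.085),'centre px',proj(c,(*C,.08)))
E
python3 meas.py pics/w4.png
```

```text
v_block 0.86 (np.float64(83.0), np.float64(68.6))
steel_bush 0.76 (np.float64(-60.9), np.float64(60.1))
bronze_bush 0.96 (np.float64(-138.0), np.float64(59.5))
gear 0.69 (np.float64(15.6), np.float64(62.7))
collar 0.94 (np.float64(153.1), np.float64(66.7))
bar ends [ 0.5741 -0.2182] [ 0.6154 -0.2692]
case front corners [ 0.5274 -0.0991] back [ 0.7431 -0.1774] [ 0.6794 -0.3906] centre px [327.91511553 170.7550892 ]
```

View pics/w4.png

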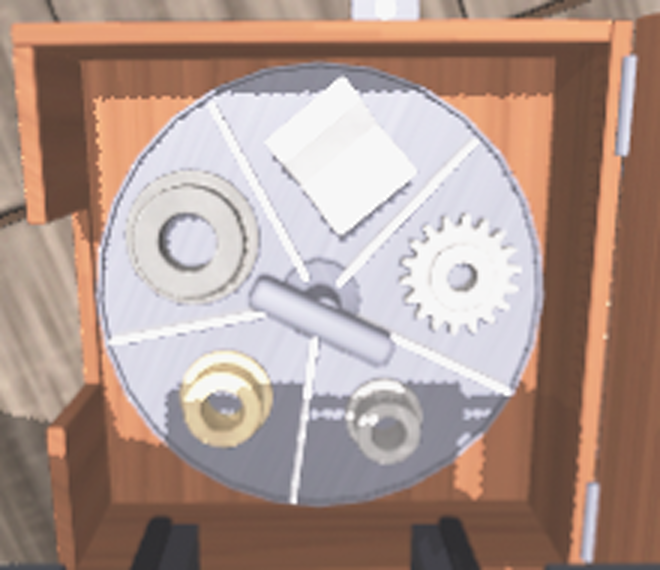

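```bash
python3 - <<'E'
from h import *
from scipy.optimize import least_squares
c=viewer.camera_model('wrist')
q=lambda u,z:atz(c,(220+(u[0]+.5)/3-.5,60+(u[1]+.5)/3-.5),z)[:2]
W=np.array([q(u,.03) for u in((212,102),(476,143),(512,392),(294,502),(110,342))])
print('disk c',q((320.5,283.5),.012),'bar c',q((322,319),.08),'walls mean',W.mean(0))
# order: each successive wall clockwise
def res(p): return np.concatenate([W[i]-p[:2]-p[3]*np.array([np.cos(p[2]-np.radians(72)*i),np.sin(p[2]-np.radians(72)*i)]) for i in range(5)])
f=least_squares(res,[*W.mean(0),np.radians(110),.104]);p=f.x;print('C',p[:2],p[3],'wall+x angle',(np.degrees(p[2])-144)%360,np.round(f.fun*1000,1))
a,b=q((254,286),.08),q((391,347),.08);print('bar dir',np.degrees(np.arctan2(*(b-a)[::-1])),np.linalg.norm(b-a))
v=q((341,157),.046);V=np.array([q(u,.046) for u in((343,77),(264,146),(342,235),(416,170))]).mean(0)
for d in(v-p[:2],V-p[:2]): print('v angle',np.degrees(np.arctan2(d[1],d[0])),np.linalg.norm(d))
# case yaw from rim: front wall/left wall/back wall lines
for n,s in(('left outer',((15,28),(610,22))),('right inner top',((85,556),(560,556)))):
    A,B=[q(u,.085) for u in s];print(n,A,B,np.degrees(np.arctan2(*(B-A)[::-1])),)
for n,s in(('front outer',((12,40),(30,222),(50,430))),('back outer',((620,20),(575,560)))):
    print(n,[np.round(q(u,.085),4) for u in s])
E
```

```text
disk c [ 0.59305062 -0.23655005] bar c [ 0.59127922 -0.23985055] walls mean [ 0.59084809 -0.24224425]
C [ 0.59084809 -0.24224425] 0.09892681833066351 wall+x angle 314.31802986552435 [ 0.2  0.7 -1.  -0.9  0.9 -0.   0.3  0.2 -0.3  0.1]
bar dir -44.49213406032745 0.06100635621040749
v angle 62.83241828834688 0.06547628552884766
v angle 62.648955377497096 0.06515291529995028
left outer [ 0.52256503 -0.09713977] [ 0.72908663 -0.17108181] -19.699163332530652
right inner top [ 0.45980682 -0.30107814] [ 0.65283885 -0.37241037] -20.281072542312007
front outer [array([ 0.5198, -0.1005]), array([ 0.498 , -0.1634]), array([ 0.4697, -0.2436])]
back outer [array([ 0.7328, -0.1717]), array([ 0.6585, -0.3765])]
```

```bash
python3 -m handwheel '0.5 0.1 0 -10.5 4; 1 0.2 0 -21 4; 1 0.2 0 -31.5 4; 1 0.2 0 -42 4; 1 0.2 0 -52.5 4; 1 0.2 0 -63 4; 1 0.2 0 -73.5 4; 1 0.2 0 -73.5 4'; python3 -m handwheel '0 0 0 -10 4; 0 0 -3 -20 4; 0 0 -6 -30 4; 0 0 -9 -40 4; 0 0 -12 -41.8 4; 0 0 -12 -41.8 4; 0 0 -12 -41.8 4'; python3 - <<'E'
from h import *
im=viewer.snapshot('wrist');cv2.imwrite('pics/w5.png',im)
s=readout.state();c=viewer.camera_model('wrist');R=np.array(s['ee_rot'])
print(s['tool_pos'],np.degrees(np.arctan2(R[1,0],R[0,0])),s['joints'][6],s['opening'])
for t in(-.032,0,.032): 
    a=np.radians(-45.4);print(proj(c,(.5911+t*np.cos(a),-.242+t*np.sin(a),.08)))
E
```

```text
clock: 13.6
tool_pos: [0.5911, -0.2419, 0.3641]
ee_rot: [[-0.062, -0.998, -0.001], [-0.998, 0.062, -0.0], [0.001, 0.001, -1.0]]
wrist_force: [0.5, 0.2, -0.4]
opening: 0.0401
clock: 14.48
tool_pos: [0.5914, -0.2423, 0.2455]
ee_rot: [[-0.711, -0.703, 0.001], [-0.703, 0.711, -0.001], [-0.0, -0.001, -1.0]]
wrist_force: [0.1, -1.0, 0.5]
opening: 0.0399
[ 0.59154594 -0.24252489  0.24593388] -135.3831172352683 -92.74569231336719 0.04029844256553145
[322.70270905 236.64952625]
[322.71750945 202.40539617]
[322.7320639  165.71641611]
```

View pics/w5.png

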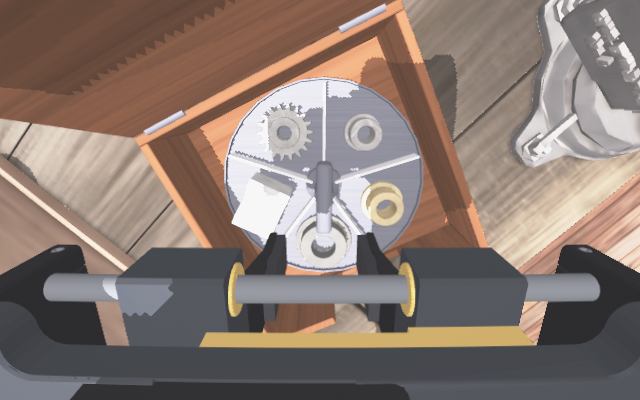

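The bar is vertical at column 323, rows 165–240, between the fingers and where predicted. Descending.

```bash
python3 -m handwheel '0 0 -4 0 2.8; 0 0 -8 0 2.8; 0 0 -10.5 0 2.8; 0 0 -12.3 0 2.8; 0 0 -12.3 0 2.8; 0 0 -12.3 0 2.8'
```

```text
clock: 15.28
tool_pos: [0.5917, -0.2426, 0.1228]
ee_rot: [[-0.713, -0.701, 0.002], [-0.701, 0.713, -0.001], [-0.001, -0.002, -1.0]]
wrist_force: [-0.1, -0.6, 1.1]
opening: 0.0281
```

```bash
python3 -m handwheel '0 0 0 0 0; 0 0 0 0 0; 0 0 0 0 0; 0 0 0 0 0'
```

```text
clock: 15.78
tool_pos: [0.5902, -0.2439, 0.1224]
ee_rot: [[-0.714, -0.7, -0.0], [-0.7, 0.714, -0.002], [0.002, -0.001, -1.0]]
wrist_force: [-4.0, -3.6, 6.1]
opening: 0.0168
```

```bash
python3 -m handwheel '0 0 0 0 0; 0 0 0 0 0; 0 0 0 0 0; 0 0 0 0 0'
```

```text
clock: 16.27
tool_pos: [0.5902, -0.2439, 0.1224]
ee_rot: [[-0.714, -0.7, -0.0], [-0.7, 0.714, -0.002], [0.002, -0.001, -1.0]]
wrist_force: [-4.2, -1.7, 5.1]
opening: 0.0168
```

```bash
python3 - <<'E'
from h import *
im=viewer.snapshot('wrist');cv2.imwrite('pics/w6.png',cv2.resize(im[40:260,180:480],None,fx=2.6,fy=2.6,interpolation=cv2.INTER_CUBIC))
s=readout.state();print(s['torque'],s['wrist_force'])
c=viewer.camera_model('wrist')
E
```

```text
[-0.63621588  1.12310277 -0.00563253] [-3.59111955 -2.17419191  6.72493956]
```

View pics/w6.png

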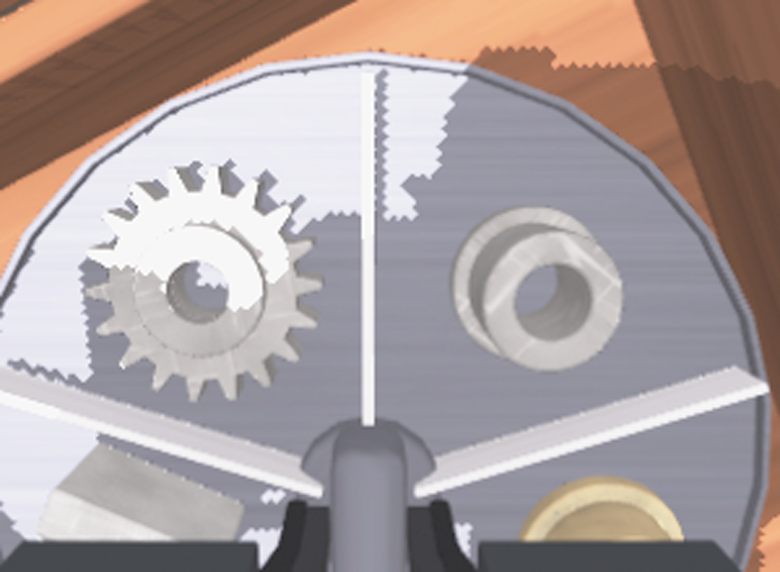

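The bar is square between the fingers, with the wall behind it exactly vertical and all parts clear of the fingers. I'll relax the small side load, then turn +97°.

```bash
python3 -m handwheel '-0.1 -0.1 0 2 0; -0.1 -0.1 0 5 0; -0.1 -0.1 0 9 0; -0.1 -0.1 0 14 0; -0.1 -0.1 0 20 0; -0.1 -0.1 0 26 0; -0.1 -0.1 0 30 0; -0.1 -0.1 0 30 0'
```

```text
clock: 17.32
tool_pos: [0.5902, -0.2437, 0.1224]
ee_rot: [[-0.268, -0.964, 0.001], [-0.964, 0.268, -0.0], [0.0, -0.001, -1.0]]
wrist_force: [-2.0, -0.3, 6.1]
opening: 0.0163
```

```bash
python3 -m handwheel '0 0 0 4 0; 0 0 0 9 0; 0 0 0 15 0; 0 0 0 21 0; 0 0 0 27 0; 0 0 0 32 0; 0 0 0 36 0; 0 0 0 36 0'; python3 -m handwheel '0 0 0 4 0; 0 0 0 9 0; 0 0 0 15 0; 0 0 0 21 0; 0 0 0 26 0; 0 0 0 29 0; 0 0 0 31 0; 0 0 0 31 0'; python3 - <<'E'
from h import *
im=viewer.snapshot('scene');im2=viewer.snapshot('wrist');print(readout.state()['torque'])
for n,c in(('scene',viewer.camera_model('scene')),('wrist',viewer.camera_model('wrist'))):
  for t,z in(('v_block',.029),('collar',.023),('gear',.021),('steel_bush',.029),('bronze_bush',.027)):
    for r in recognise(n,t)[:1]:
        b=r['box'];d=atz(c,((b[0]+b[2])/2,(b[1]+b[3])/2),z)[:2]-[.5905,-.243];print(n,t,np.round(b),round(r['score'],2),np.degrees(np.arctan2(d[1],d[0]))%360,np.linalg.norm(d))
  print(n,'opening px',proj(c,(.5905-.066*.9373,-.243+.066*.3486,.046)),[proj(c,(.5905-.116*.9373+s*.042*.3486,-.243+.116*.3486+s*.042*.9373,z)).round() for s in(-1,1) for z in(.012,.085)])
a=cv2.resize(im[110:310,200:440],None,fx=1.65,fy=2.4,interpolation=cv2.INTER_CUBIC);b=cv2.resize(im2[0:260,:],(396,480))
cv2.imwrite('pics/f7.png',np.hstack([a,b]))
E
```

```text
clock: 18.32
tool_pos: [0.5903, -0.2432, 0.1224]
ee_rot: [[0.35, -0.937, 0.001], [-0.937, -0.35, 0.0], [0.0, -0.001, -1.0]]
wrist_force: [-2.3, -0.2, 6.6]
opening: 0.0165
clock: 19.32
tool_pos: [0.5901, -0.243, 0.1224]
ee_rot: [[0.782, -0.623, 0.001], [-0.623, -0.782, 0.001], [-0.0, -0.001, -1.0]]
wrist_force: [-3.2, 1.0, 8.3]
opening: 0.017
[-0.07050341  0.8513237  -0.02905587]
scene v_block [334. 191. 362. 214.] 0.67 225.96746410685816 0.06247455785063657
scene collar [333. 192. 363. 213.] 0.64 233.21059909745063 0.06556056703483354
scene gear [294. 219. 313. 233.] 0.46 95.02603468678551 0.061249931615474616
scene steel_bush [281. 189. 296. 212.] 0.65 12.70255159081954 0.06653813717155893
scene opening px [338.76086168 215.10717499] [array([372., 234.]), array([374., 202.]), array([337., 251.]), array([338., 219.])]
wrist v_block [197. 210. 272. 248.] 0.9 136.31452682888582 0.05496961072201907
wrist collar [291. 304. 351. 334.] 0.56 231.42833126992318 0.0682504324793962
wrist gear [216. 105. 303. 194.] 0.69 86.29387060737214 0.06564205775775046
wrist steel_bush [353. 119. 418. 187.] 0.81 15.465898241109123 0.06526005925431731
wrist bronze_bush [380. 222. 439. 246.] 0.66 321.5317164283381 0.05747767397172208
wrist opening px [217.64573726 278.11374751] [array([194., 318.]), array([145., 403.]), array([143., 221.]), array([ 61., 276.])]
```

View pics/f7.png

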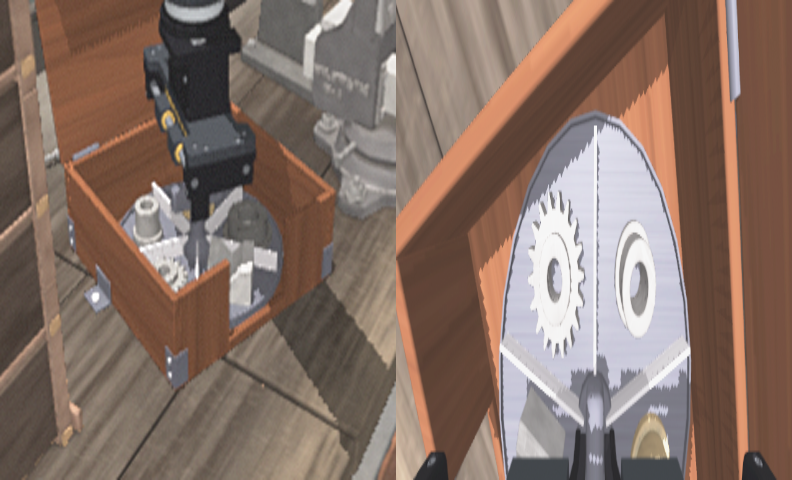

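```bash
python3 - <<'E'
from h import *
out=[]
a=np.radians(159.7);r=np.array([np.cos(a),np.sin(a)]);t=np.array([-r[1],r[0]]);O=np.array([.5905,-.243])+.066*r
for n in('scene','side'):
    im=viewer.snapshot(n);c=viewer.camera_model(n)
    im=cv2.resize(im,None,fx=4,fy=4,interpolation=cv2.INTER_CUBIC)
    o=[proj(c,(*O,z))*4 for z in(.012,.029,.046)];
    for p in o: cv2.circle(im,tuple(int(v) for v in p),3,(0,0,255),-1)
    for s in(-1,1):
        p=[proj(c,(*(O+.05*r+s*.042*t),z))*4 for z in(.012,.085)];cv2.line(im,*[tuple(int(v) for v in q) for q in p],(0,255,0),1)
    u,v=o[1].astype(int);out.append(im[v-240:v+240,u-195:u+195])
cv2.imwrite('pics/f8.png',np.hstack(out))
s=readout.state();print(s['clock'],s['wrist_force'],s['opening'],np.abs(s['joint_vel']).max())
E
```

```text
20.025 [-4.77271801  0.66802407  7.70983761] 0.016699237091425338 0.08762949956714834
```

View pics/f8.png

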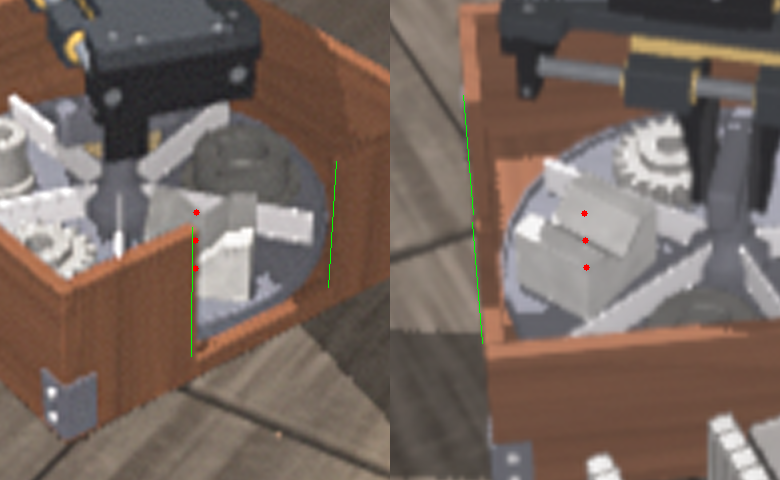

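The green opening lines fall on the opening's edges. The V-block is centred on the predicted spot in both views, the other parts in view are standing, and the grip holds.

```bash
python3 -c "
from workcell import arm,readout
arm.hand_in();print(readout.state()['opening'])"
```

```text
the job is handed in; nothing more can be done
the job is handed in; nothing more can be done
```

The V-block now stands in the middle of the case's front opening, the lid is back on its stop, and the gripper still holds the grip bar. I handed the job in at about 20 s on the clock.

- **Lid:** I raised it by the pull bar along its arc to about 103°, let go, and a picture afterwards showed it resting back. The wrist load peaked at about 23 N partway up, and I relaxed it by shifting a few mm outward.
- **Turntable:** I gripped the hub bar squarely and turned it +97°. The tool ended at −38.5°, which puts the V-block's direction at about 159.5°; I was aiming for 159.6–159.8°.
- **Last checks:** In the scene and side pictures the V-block sits within a few mm of the middle of the opening. Between the last pictures all five parts were seen standing in their compartments, and the fingers appeared clear of them.

Some readings disagreed:
- **Grip opening:** the gripper read 16–17 mm on the 14 mm bar. The grip looked square, and the tray followed the turn within about 1°.
- **Wrist force:** a steady reading of about 8 N upward remained while gripping.
- **Scene network:** it placed the V-block where the collar stands, so I went by the pictures instead.
- **After hand-in:** I could not read the grip again, as the interface had closed.

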